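# Bring the third tube of a spring-return carousel to the gate and hold it

### The job

Fit the orange square-bored handle onto the square spindle of the specimen-tube carousel, pushed fully home, then turn it clockwise (seen from above) by three clicks, so that the red-capped tube stands at the yellow gate. Do not run on past the third stop, and leave the wipes, the sanitiser and the carton where they are. The carousel springs back if let go: finish while still gripping the handle and holding the carousel at the third stop.

Things in the scene. Friction and masses are not known exactly. Their poses are not given: they have to be found in the camera images.
- handle: Loose orange plastic handle, about 120 g, 62 mm tall, standing on the counter. Origin: centre of its underside, z up. Below: a 36 mm square hub, 28 mm high, with a 21.5 mm square bore, 22 mm deep, open underneath, sides parallel to the handle's x and y. Above: a grip bar 52 mm long along x, 16 mm thick along y, from 28 to 62 mm up. Fits the spindle in any of four positions, a quarter turn apart.
- handle_grip (a point): Point in the handle's grip bar, on its axis, 48 mm above its underside: pinch the bar here, tool pointing down, fingers closing across its 16 mm (the point's y). The point's axes are the handle's.
- spindle (a point): On the carousel's axis, on the flat aluminium shoulder (56 mm diameter, 102 mm above the counter). The dark steel square spindle rises 19 mm from it, 20 mm wide, top 6 mm tapered to 16.5 mm, sides parallel to this point's x and y, which turn with the drum. The handle is home when its underside is on the shoulder (handle origin here); it then has some 4 degrees of free play each way.
- carousel (a joint): Drum angle, rad: 0 at the home stop where it starts, growing clockwise from above, 2.09 at the far stop. Clicks every 24 degrees: first stop 0.419, second 0.838, third 1.257. The torque needed peaks at 0.20 to 0.26 N m 6 degrees past each stop and falls to about 0.05 N m 6 degrees before the next; it always pulls towards home: let go, the drum runs home.
- stand: Fixed round grey base, 184 mm diameter, 18 mm high. Origin: centre of its underside, on the carousel's axis; x points to the gate. The white drum above it (172 mm diameter) carries 15 upright tubes, 24 degrees apart, at 72 mm radius, cap tops 89 mm above the counter. At home the white cap is at the gate, the red cap three places anticlockwise of it.
- third_cap (a point): Centre of the top of the red cap (18 mm diameter), 72 mm from the axis; it turns with the drum.
- gate (a point): Middle of the top of the fixed yellow gate, a 46 mm wide, 103 mm high portal on the stand, 106 mm from the carousel's axis.
- wipes: Bystander: white round canister with blue band, 94 mm diameter, 172 mm tall, 500 g, loose. Origin: centre of its underside.
- sanitiser: Bystander: clear bottle with green label and white pump, 50 x 66 mm, 161 mm tall, 350 g, loose. Origin: centre of its underside.
- carton: Bystander: white specimen carton, 85 x 120 x 45 mm high, 300 g, loose. Origin: centre of its underside.
Mind the look-alikes: they are no part of the job. Several things have the shape of the handle; the one meant has the colours described above. What is shaped like the stand but blue is not meant.

How it is judged (in metres and radians):
On the way, in this order (a step that is already met when the one before it is completed fails the run):
1. the handle is fully home on the spindle, the carousel still at its home stop (z of handle in the frame of spindle between -0.004 and 0.004 m and horizontal distance between handle and spindle below 0.003 m and value of joint carousel below 0.2 rad), for 0.1 s.
2. the carousel is turned to its third stop with the handle in place (value of joint carousel between 1.1 and 1.414 rad and horizontal distance between handle and spindle below 0.004 m), for 0.2 s.
At the end, for the whole second after the job is handed in: The carousel stands still within 9 degrees (0.157 rad) of its third stop (1.257 rad), the handle is seated on the spindle (within 5 mm of fully home, 4 mm of the axis), and the fingers hold the handle with more than 3 N (all of step 2 and velocity of joint carousel between -0.1 and 0.1 rad/s and contact force between the fingers and handle above 3 N and z of handle in the frame of spindle between -0.004 and 0.005 m); the arm keeps its last pose, push and grip.
It fails at once if the carousel is turned past its third stop, more than half way to the fourth (value of joint carousel above 1.47 rad).
It fails at once if a bystander is moved by more than 30 mm or tipped (distance of any of wipes, sanitiser, carton from where it was at the start of the episode above 0.03 m or angle between any of wipes, sanitiser, carton's own z axis and vertical above 0.4 rad).
It also fails if it takes over 51 s, if anything falls off the work surface, if the arm or the gripper's body presses on something with over 40 N, if the wrist force passes 120 N, or if a joint passes its speed limit or range.

### The arm

A 7-joint arm with a two-finger parallel gripper is mounted at the origin on the work surface. World frame = base frame: x ahead of the robot, y to its left, z up, the work surface at z = 0. Lengths are in m, angles in degrees, forces in N, time in s.
With the tool pointing down it reaches from about 0.4 to 0.875 m from the base axis. Payload 4.4 kg.
Tool frame: the origin (TCP) lies between the finger pads, 19 mm behind the fingertips; this is the grasp point; z points along the fingers, y is the line along which they close (so a half turn about z gives the same grasp; the last joint's range is limited). The gripper opens to 85 mm and grips with 20 to 120 N. Pads are 22 mm wide; open, the fingers measure 114 mm over their backs; the gripper's body (76 mm by 85 mm) begins 54 mm behind the grasp point. The pads swing forward as they close: fully open they stand 13 mm farther back than shut.
Start: joints at [-75.562, 36.005, 2.206, 86.941, -1.547, 57.084, -1.146], TCP at [0.203, 0.617, 0.25] pointing down, gripper open.
Joint ranges: [-175.42, 175.42], [-21.48, 121.26], [-71.46, 75.88], [10.55, 141.38], [-63.04, 243.04], [13.31, 113.54], [-168.57, 168.57]. Speed limits (degrees/s): [147.25, 147.25, 180, 180, 180, 180, 180].

### API

Orientations are given as [roll, pitch, yaw] about the fixed x, y, z axes, in that order (R = Rz(yaw) Ry(pitch) Rx(roll)).
In Python, from station import * gives the robot as it stands.
- The arm moves only by the shell command python3 -m inch 'ROWS' [FORCE]. ROWS is JSON, a list of rows, each an object of numbers: "rx", "ry", "rz": the turn, a rotation vector about the tool's x, y, z in rad; "dx", "dy", "dz": the shift along the tool's x, y, z in cm; "jaw": the closure, from -1 (fully open) to 1 (shut). A call has 1 to 5 rows; each row is the pose to reach, as a shift and turn from the pose commanded when the call began, along the tool's axes at that moment; what a row does not reach only later rows make up. A row lasts 1/8 s, in which the tool goes at most 62.5 mm and 10.7 degrees, less where a joint would pass 70% of its speed; a pose out of reach is approached as far as the arm can. A call with a gripper value outside its range is refused whole. The fingers move at their own pace and stop on an object; FORCE is the grip in N (left out, the last holds). Time passes only in rows, so rows that repeat a pose let the fingers close. It gives the time, the measured TCP pose, the force, the opening and the grip force at its end, in the units of the state.
- get_state(): the state, without advancing time (a new reading comes with each control period).
- capture(name): name is "scene" or "top"; returns a dict with "img" (400x640x3 uint8, red, green, blue), "z_map" (400x640 float32, m along the optical axis (not along the pixel's ray), 0 where there is no reading), "fx", "fy", "cx", "cy" (pixels), "R" (3x3) and "t" (3): a world point X has camera coordinates R X + t. Camera axes: x right, y down, z forward; pixel columns grow to the right and rows downward; lengths in m; the calibration is good to about 2 mm. A picture is of the moment at which its call begins.
- job_done(): hands the job in; it is judged then, once.
Trained networks look in the newest picture that a camera, given by its name, has taken for a name from the list of things; names that differ only in an ending like _2 or _b are one class to them, and where a whole thing is asked for, a point or a joint stands for the part that bears it (a point fixed in the world has none). Each returns a list of dicts, best first, with "score" (0 to 1); they miss things now and then, are a little off and sometimes report something else, mostly with a low value. They report only what shows in the picture. A call takes as long as a camera call. They do not tell look-alikes from the thing itself.
- recognise(camera, label): "rect" ([left, top, right, bottom] in pixels, round what is visible of it).
- mark_of(camera, label): "uv" ([column, row] in pixels: a listed point, or the origin of a listed thing).
The state is a dict: "clock": time; "qpos": joint angles; "joint_vel": joint speeds; "tau": joint torques, N m; "position": TCP position; "orientation": TCP orientation; "ft_force": force on the tool from outside, world axes, zero at the start; "wrist_torque": the same for the moment, N m; "gripper_width": finger opening in m; "finger_force": force on a finger pad.
Only numpy, scipy, OpenCV 4.12 (cv2) and the standard library are available. Lean on these libraries where they do the work, as an engineer would, in place of code of your own. Each camera call takes 0.05 s, during which the arm holds its last target. There are 200 camera calls.

## Working session

There is one attempt and no reset: what is moved stays moved. The work goes in short steps, Python scripts to look and compute and a shell command to move; the robot and the scene stay as the last step left them, time stands still between calls to the robot, and variables do not carry over. Pictures are saved under pics/ and viewed, at most 10 in all, crops included, and the job is handed in when it is done.

```bash
mkdir -p pics; ls
cat > h.py <<'E'
from station import *
import numpy as np, cv2
def world(c,u,v,z=None,n=1):
    """pixel->world from depth, or intersect with plane z"""
    R=np.array(c["R"]);t=np.array(c["t"])
    r=np.array([(u-c["cx"])/c["fx"],(v-c["cy"])/c["fy"],1.0])
    o=-R.T@t; d=R.T@r
    if z is None:
        w=c["z_map"][int(v)-n:int(v)+n+1,int(u)-n:int(u)+n+1]; s=np.median(w[w>0])
    else: s=(z-o[2])/d[2]
    return o+s*d
def cloud(c):
    R=np.array(c["R"]);t=np.array(c["t"]);Z=c["z_map"]
    v,u=np.mgrid[:Z.shape[0],:Z.shape[1]]
    P=np.stack([(u-c["cx"])/c["fx"]*Z,(v-c["cy"])/c["fy"]*Z,Z],-1)
    return (P-t)@R
E
python3 - <<'E'
from h import *
for n in ("scene","top"):
    c=capture(n); cv2.imwrite(f"pics/{n}1.png",c["img"][:,:,::-1])
    print(n,c["fx"],-np.array(c["R"]).T@np.array(c["t"]))
    for l in ("handle","stand","spindle","third_cap","gate","wipes","sanitiser","carton"):
        for m in mark_of(n,l)[:4]: print(l,np.round(m["uv"]),round(m["score"],2),np.round(world(c,*m["uv"]),3))
print(get_state())
E
```

```text
pics
scene 408.73727757439434 [ 1.08951915 -0.21482031  1.01535037]
handle [203. 207.] 0.89 [ 0.431 -0.245  0.025]
handle [226. 226.] 0.83 [ 0.519 -0.212  0.028]
handle [255. 240.] 0.78 [ 0.596 -0.161  0.027]
stand [315. 189.] 0.94 [0.552 0.046 0.065]
stand [433. 166.] 0.41 [0.64  0.381 0.053]
spindle [314. 170.] 0.85 [0.519 0.062 0.104]
spindle [424. 219.] 0.65 [0.791 0.222 0.123]
spindle [348. 167.] 0.26 [ 0.492  0.188 -0.002]
third_cap [450. 221.] 0.79 [0.817 0.293 0.09 ]
third_cap [346. 171.] 0.65 [0.553 0.142 0.085]
third_cap [319. 169.] 0.56 [0.532 0.07  0.118]
gate [450. 256.] 0.82 [0.897 0.229 0.104]
gate [335. 201.] 0.8 [0.611 0.075 0.064]
wipes [431. 164.] 0.55 [0.634 0.377 0.058]
sanitiser [402. 129.] 0.64 [0.481 0.382 0.048]
carton [256. 300.] 0.77 [ 0.751 -0.222  0.044]
top 371.3701097649142 [0.45938785 0.05904635 0.99629416]
handle [420. 265.] 0.75 [ 0.415 -0.233  0.036]
handle [405. 233.] 0.62 [ 0.495 -0.2    0.027]
handle [393. 200.] 0.51 [ 0.578 -0.159  0.062]
stand [302. 215.] 0.95 [0.531 0.07  0.121]
stand [248. 122.] 0.9 [0.766 0.211 0.092]
stand [407. 229.] 0.65 
[... 571 characters left out ...]
9, 'qpos': array([-75.56114021,  36.00488789,   2.20350173,  86.94267465,
        -1.54627827,  57.08251373,  -1.14344835]), 'joint_vel': array([ 0.02353313,  0.03304388, -0.01196131,  0.01742435, -0.00214956,
        0.03677751,  0.01690721]), 'tau': array([ 3.54957283e-04, -5.63251162e+01,  1.22568727e+00, -1.93778533e+01,
        1.08814461e-02,  1.49824729e-03,  8.87477057e-06]), 'position': array([0.20307019, 0.61746532, 0.24999865]), 'orientation': array([-1.79999498e+02, -2.83844922e-03,  1.61794380e+02]), 'ft_force': array([ 0.21472601,  0.27658139, -0.02402179]), 'wrist_torque': array([ 0.01557629, -0.05790395,  0.02435975]), 'finger_force': 0.0, 'gripper_width': 0.0854412590637453}
```

View pics/top1.png

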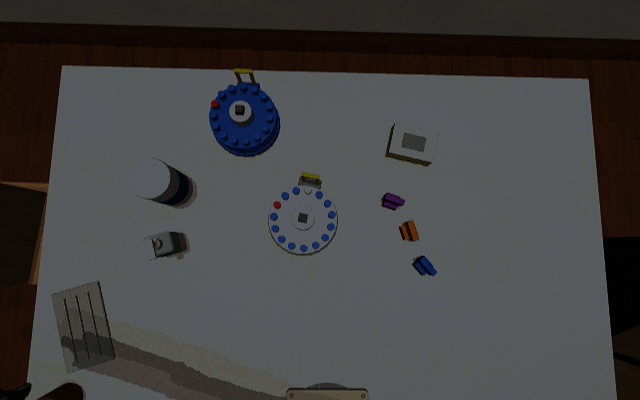

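View pics/scene1.png

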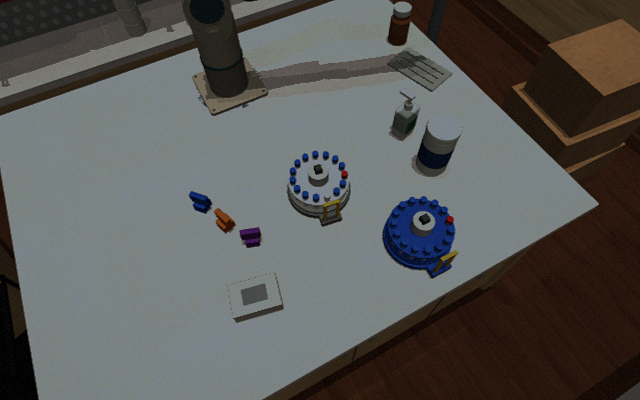

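Candidates in the top image: purple handle (393,200), orange (409,231) and blue (425,266). Orange fits the description. There are two carousels, a white drum at (302,217) and a blue one at (243,118). The white drum on the grey base is the one meant. I'll confirm both in one crop while measuring.

```bash
cat > m.py <<'E'
from h import *
def rect(P):
    (x,y),(w,h),a=cv2.minAreaRect((P[:,:2]*1000).astype(np.float32)); return np.round([x,y,w,h,a],1)
def meas(n,S=(0.529,0.07),H=(0.505,-0.2)):
    c=capture(n);W=cloud(c);I=c["img"].astype(int)
    hsv=cv2.cvtColor(c["img"],cv2.COLOR_RGB2HSV)
    near=lambda q,r:np.hypot(W[...,0]-q[0],W[...,1]-q[1])<r
    if H is not None:
        o=(hsv[...,0]>5)&(hsv[...,0]<20)&(hsv[...,1]>120)&near(H,.07)
        P=W[o&(W[...,2]>.054)]; print(n,"bar",len(P),rect(P),np.round(P.mean(0),4))
        P=W[o]; print("  all",len(P),rect(P),P[:,2].max().round(4))
    d=near(S,.05)&(W[...,2]>.114); P=W[d]; print(n,"spindle",len(P),rect(P),np.round(P.mean(0),4))
    s=near(S,.06)&(W[...,2]>.096)&(W[...,2]<.108); P=W[s]
    (x,y),r=cv2.minEnclosingCircle((P[:,:2]*1000).astype(np.float32)); print("  shoulder",len(P),round(x,1),round(y,1),round(r,1),P[:,2].mean().round(4))
    b=(hsv[...,0]>95)&(hsv[...,0]<125)&(hsv[...,1]>120)&near(S,.1)&(W[...,2]>.085)&(W[...,2]<.095)
    k,L,st,ce=cv2.connectedComponentsWithStats(b.astype(np.uint8))
    C=np.array([world(c,*ce[i],z=.089)[:2] for i in range(1,k) if st[i,4]>8])
    A=np.c_[2*C,np.ones(len(C))];s=np.linalg.lstsq(A,(C**2).sum(1),rcond=None)[0]
    rr=np.hypot(*(C-s[:2]).T);an=np.degrees(np.arctan2(*(C-s[:2]).T[::-1]))
    print("  caps",len(C),s[:2].round(4),rr.mean().round(4),rr.std().round(4),"ang mod24",np.round(an%24,1))
    return c,W
if __name__=="__main__":
    for n in("scene","top"):
        c,W=meas(n)
        for u,v in ([(303,217)] if n=="top" else [(318,170)]):
            print(np.round(W[v-6:v+7,u-7:u+8,2]*1000).astype(int))
    im=[cv2.resize(c["img"][y-s:y+s,x-s:x+s],(390,390),interpolation=cv2.INTER_CUBIC) for x,y,s in((302,213,24),(408,232,24))]
    cv2.imwrite("pics/crop.png",np.clip(np.hstack(im)[:,:,::-1]*1.6,0,255))
E
python3 m.py
```

```text
scene bar 109 [ 502.  -209.5   52.1   16.1   19.3] [ 0.5039 -0.2092  0.0602]
  all 274 [ 484.6 -215.6   90.2   34.2   17.4] 0.0645
scene spindle 48 [527.4  69.2  17.6  20.5  78.8] [0.5274 0.0685 0.1191]
  shoulder 225 526.3 69.6 29.3 0.1011
  caps 13 [0.5274 0.0688] 0.0719 0.0003 ang mod24 [15.  14.7 14.8 15.1 14.7 15.  14.8 14.9 14.9 14.4 14.9 14.2 14.7]
[[ 66  64  98 102 100 103  99 103 120 119  99 101 104  62  64]
 [ 64  99 104 100 119 121 122 119 120 121  98 100  97 101 102]
 [105 100 103 118 121 120 121 121 120 121 121 101 102 102 100]
 [100  99 103 114 119 119 120 119 117 118 119 101 101 100 102]
 [100  98 100 112 118 121 118 122 122 120 122 114 100  98 102]
 [100 100  98 104 117 120 121 115 120 111 121 120 102 103 100]
 [103 103 100 102 112 120 120 117 119 117 114 112 103 102 103]
 [103  99 104 100 108 118 115 115 115 113 111 110 100 100 102]
 [101 102 100 101 104 116 110 110 106 108 105 109 101 103 103]
 [ 99 101 101 103  99 109 108 103 104 103 105 100  99 100 101]
 [103 103 102 102 101 104 103 100  98 104  98 100 102 103  99]
 [102 101 103  99 101  98 104  98  98 100 102 104
[... 669 characters left out ...]
3 100 100 103]
 [101 102 103 121 120 122 122 121 123 119 122 113 102 102 101]
 [103 100 103 120 123 121 122 123 120 122 121 102 103  99 101]
 [103 102 101 123 123 996 121 122 122 120 118 102 101 101 105]
 [101 100 113 121 120 122 119 119 120 120 119 101 104  99 104]
 [100 104 119 120 123 122 121 122 123 122 116 103 103 105 104]
 [104 102 120 122 121 121 120 121 122 121 114 101  99 102 102]
 [102 102 119 120 121 121 118 121 122 120 104  99 103 103 104]
 [100 101 104 104 102 105 112 117 115 120 103 102 105 101  99]
 [102 103 106 107 103 105 103 103  99 105 103 102 101 102 104]][ WARN:0@3.376] global loadsave.cpp:1063 imwrite_ Unsupported depth image for selected encoder is fallbacked to CV_8U.
```

View pics/crop.png

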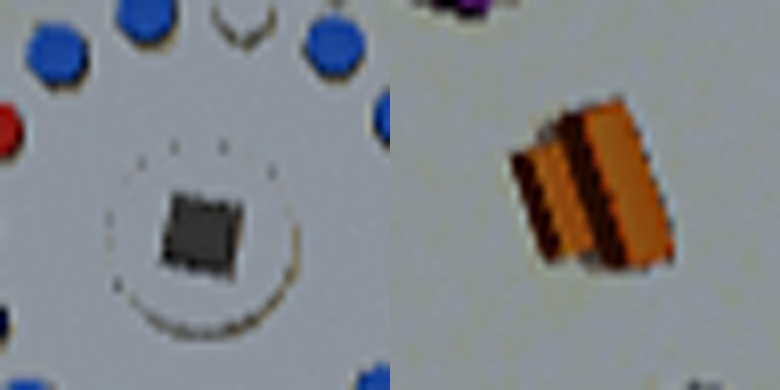

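The left crop shows the white drum with its dark spindle, centred near (302,217) in the top image, and the red cap to its left. The right crop shows the orange handle, with the bar's long axis at yaw about 18°. The spindle sits at about −9.2° mod 90. I'll grasp at tool yaw 18, mount at 81 and finish near 5.

```bash
cat > go.py <<'E'
import sys
from station import *
import numpy as np
from scipy.spatial.transform import Rotation as Ro
x,y,z,yaw=map(float,sys.argv[1:5])
s=get_state();p=s["position"];R=Ro.from_euler("xyz",s["orientation"],degrees=True)
d=R.inv().apply(np.array([x,y,z])-p)*100
r=(R.inv()*Ro.from_euler("xyz",[180,0,yaw],degrees=True)).as_rotvec()
print("at",p.round(4),s["orientation"].round(2),"| d cm",d.round(2),"rot",r.round(3),"q",s["qpos"].round(0),"t",s["clock"])
E
python3 -m inch '[{"dx":-4.5,"dy":-3.9,"rz":0.18},{"dx":-9,"dy":-7.8,"rz":0.36},{"dx":-13.5,"dy":-11.7,"rz":0.54},{"dx":-18,"dy":-15.7,"rz":0.72},{"dx":-22.5,"dy":-19.7,"rz":0.9}]' && python3 go.py 0.502 -0.209 0.2 18
```

```text
schema error: expected keys rx, ry, rz, dx, dy, dz, jaw
```

```bash
python3 -m inch '[{"rx":0,"ry":0,"rz":0.18,"dx":-4.5,"dy":-3.9,"dz":0,"jaw":-1},{"rx":0,"ry":0,"rz":0.36,"dx":-9,"dy":-7.8,"dz":0,"jaw":-1},{"rx":0,"ry":0,"rz":0.54,"dx":-13.5,"dy":-11.7,"dz":0,"jaw":-1},{"rx":0,"ry":0,"rz":0.72,"dx":-18,"dy":-15.7,"dz":0,"jaw":-1},{"rx":0,"ry":0,"rz":0.9,"dx":-22.5,"dy":-19.7,"dz":0,"jaw":-1}]' && python3 go.py 0.502 -0.209 0.2 18
```

```text
clock: 1.62
position: [0.3562, 0.3585, 0.2503]
orientation: [179.9, -0.0, 109.9]
ft_force: [1.2, -0.4, 1.0]
gripper_width: 0.0856
finger_force: 0.0
at [0.3562 0.3585 0.2503] [ 1.7995e+02 -3.0000e-02  1.0990e+02] | d cm [-58.33  -5.61   5.  ] rot [ 0.000e+00 -1.000e-03  1.604e+00] q [-60.  25.  17. 110. -10.  46. -18.] t 1.625
```

```bash
python3 -m inch '[{"rx":0,"ry":0,"rz":0.18,"dx":-5.8,"dy":-0.55,"dz":0,"jaw":-1},{"rx":0,"ry":0,"rz":0.36,"dx":-11.6,"dy":-1.1,"dz":0,"jaw":-1},{"rx":0,"ry":0,"rz":0.54,"dx":-17.4,"dy":-1.65,"dz":0,"jaw":-1},{"rx":0,"ry":0,"rz":0.72,"dx":-23.2,"dy":-2.2,"dz":0,"jaw":-1},{"rx":0,"ry":0,"rz":0.9,"dx":-29,"dy":-2.8,"dz":0,"jaw":-1}]' && python3 go.py 0.502 -0.209 0.2 18
```

```text
clock: 2.25
position: [0.4298, 0.0767, 0.2504]
orientation: [180.0, -0.1, 58.4]
ft_force: [0.3, 1.1, 0.1]
gripper_width: 0.0854
finger_force: 0.0
at [0.4298 0.0767 0.2504] [ 1.7996e+02 -7.0000e-02  5.8350e+01] | d cm [-20.54  21.13   5.03] rot [ 0.    -0.001  0.704] q [-39.  21.  34. 120. -17.  43. -26.] t 2.25
```

```bash
python3 -m inch '[{"rx":0,"ry":0,"rz":0.15,"dx":-4.1,"dy":4.2,"dz":0,"jaw":-1},{"rx":0,"ry":0,"rz":0.3,"dx":-8.2,"dy":8.4,"dz":0,"jaw":-1},{"rx":0,"ry":0,"rz":0.44,"dx":-12.3,"dy":12.6,"dz":1.5,"jaw":-1},{"rx":0,"ry":0,"rz":0.58,"dx":-16.4,"dy":16.9,"dz":3.2,"jaw":-1},{"rx":0,"ry":0,"rz":0.704,"dx":-20.5,"dy":21.1,"dz":5,"jaw":-1}]' && python3 go.py 0.502 -0.209 0.05 18
python3 - <<'E'
from m import *
for n in("scene","top"): 
    try: meas(n,S=(.526,.0695),H=(.502,-.209))
    except Exception as e: print(e)
E
```

```text
clock: 2.88
position: [0.5037, -0.2083, 0.1996]
orientation: [180.0, -0.1, 18.1]
ft_force: [1.2, 0.4, 0.8]
gripper_width: 0.0855
finger_force: 0.0
at [ 0.5037 -0.2083  0.1996] [ 1.800e+02 -7.000e-02  1.813e+01] | d cm [-0.2   0.02 14.96] rot [ 0.    -0.001  0.002] q [ -5.  36.  39. 108. -31.  47. -22.] t 2.875
scene bar 127 [ 520.  -222.2   65.6   87.2   36.3] [ 0.5071 -0.2114  0.0928]
  all 303 [ 501.4 -211.8   86.4  103.4   55.3] 0.3511
scene spindle 52 [527.1  69.4  19.5  20.5  85.5] [0.528  0.0688 0.1193]
  shoulder 223 526.1 70.8 28.9 0.101
  caps 13 [0.5277 0.0689] 0.0718 0.0003 ang mod24 [14.8 15.3 15.3 15.2 14.  15.  15.  14.4 14.7 14.4 14.6 14.2 14.3]
top bar 67 [ 522.2 -194.6   61.9  117.1   14.9] [ 0.5127 -0.1956  0.1239]
  all 171 [ 502.  -195.6   69.3  107.2   37.7] 0.5484
top spindle 71 [524.6  69.7  19.7  19.5  80.4] [0.5242 0.0697 0.1206]
  shoulder 347 524.7 69.8 27.8 0.1023
  caps 13 [0.525  0.0699] 0.0717 0.0001 ang mod24 [14.9 14.7 14.6 14.8 14.8 14.9 14.7 14.9 14.8 14.9 14.9 14.7 14.6]
```

```bash
python3 -m inch '[{"rx":0,"ry":0,"rz":0,"dx":-0.2,"dy":0,"dz":4,"jaw":-1},{"rx":0,"ry":0,"rz":0,"dx":-0.2,"dy":0,"dz":8,"jaw":-1},{"rx":0,"ry":0,"rz":0,"dx":-0.2,"dy":0,"dz":12,"jaw":-1},{"rx":0,"ry":0,"rz":0,"dx":-0.2,"dy":0,"dz":14.9,"jaw":-1},{"rx":0,"ry":0,"rz":0,"dx":-0.2,"dy":0,"dz":14.9,"jaw":-1}]' 60 && python3 go.py 0.502 -0.209 0.05 18
```

```text
clock: 3.6
position: [0.4998, -0.2061, 0.0495]
orientation: [-179.8, 0.1, 18.4]
ft_force: [0.2, 0.3, 0.3]
gripper_width: 0.0856
finger_force: 0.0
at [ 0.4998 -0.2061  0.0495] [-1.7983e+02  1.5000e-01  1.8350e+01] | d cm [ 0.12  0.34 -0.05] rot [-0.003  0.003  0.006] q [  3.  48.  26. 113. -43.  29. -12.] t 3.6
```

```bash
python3 -m inch '[{"rx":0,"ry":0,"rz":0,"dx":0,"dy":0,"dz":0,"jaw":1},{"rx":0,"ry":0,"rz":0,"dx":0,"dy":0,"dz":0,"jaw":1},{"rx":0,"ry":0,"rz":0,"dx":0,"dy":0,"dz":0,"jaw":1},{"rx":0,"ry":0,"rz":0,"dx":0,"dy":0,"dz":0,"jaw":1},{"rx":0,"ry":0,"rz":0,"dx":0,"dy":0,"dz":0,"jaw":1}]' 60 && python3 go.py 0.502 -0.209 0.25 18
```

```text
clock: 4.22
position: [0.501, -0.2071, 0.0512]
orientation: [-180.0, -0.0, 18.3]
ft_force: [0.2, 0.6, 1.9]
gripper_width: 0.0151
finger_force: 60.6
at [ 0.501  -0.2071  0.0512] [-1.800e+02 -1.000e-02  1.833e+01] | d cm [  0.04   0.21 -19.88] rot [-0.    -0.     0.006] q [  3.  48.  26. 113. -43.  29. -12.] t 4.225
```

```bash
python3 -m inch '[{"rx":0,"ry":0,"rz":0,"dx":0,"dy":0,"dz":-3,"jaw":1},{"rx":0,"ry":0,"rz":0,"dx":0,"dy":0,"dz":-7,"jaw":1},{"rx":0,"ry":0,"rz":0,"dx":0,"dy":0,"dz":-12,"jaw":1},{"rx":0,"ry":0,"rz":0,"dx":0,"dy":0,"dz":-16.5,"jaw":1},{"rx":0,"ry":0,"rz":-0.1,"dx":0,"dy":0,"dz":-17.4,"jaw":1}]' && python3 go.py 0.526 0.069 0.225 80.8
```

```text
clock: 4.85
position: [0.502, -0.208, 0.2278]
orientation: [179.8, -0.2, 24.2]
ft_force: [0.1, 0.5, -0.8]
gripper_width: 0.0151
finger_force: 60.2
at [ 0.502  -0.208   0.2278] [179.8   -0.18  24.2 ] | d cm [ 13.54 -24.29   0.24] rot [ 0.005 -0.001 -0.988] q [ -6.  34.  40. 106. -28.  49. -18.] t 4.85
```

```bash
python3 -m inch '[{"rx":0,"ry":0,"rz":-0.15,"dx":2.2,"dy":-4,"dz":0.2,"jaw":1},{"rx":0,"ry":0,"rz":-0.32,"dx":4.6,"dy":-8.5,"dz":0.2,"jaw":1},{"rx":0,"ry":0,"rz":-0.48,"dx":7,"dy":-13,"dz":0.2,"jaw":1},{"rx":0,"ry":0,"rz":-0.64,"dx":9.2,"dy":-17,"dz":0.2,"jaw":1},{"rx":0,"ry":0,"rz":-0.8,"dx":11.4,"dy":-20.5,"dz":0.2,"jaw":1}]' && python3 go.py 0.526 0.069 0.21 80.8
```

```text
clock: 5.48
position: [0.5209, 0.0284, 0.2229]
orientation: [-179.9, -0.0, 70.2]
ft_force: [0.4, -0.7, -0.9]
gripper_width: 0.0151
finger_force: 60.1
at [0.5209 0.0284 0.2229] [-179.95   -0.     70.24] | d cm [ 3.99 -0.89  1.29] rot [-0.001 -0.    -0.184] q [-25.  30.  28. 110. -19.  45.  -6.] t 5.475
```

```bash
python3 -m inch '[{"rx":0,"ry":0,"rz":-0.1,"dx":2,"dy":-0.4,"dz":0.6,"jaw":1},{"rx":0,"ry":0,"rz":-0.184,"dx":4,"dy":-0.9,"dz":1.2,"jaw":1},{"rx":0,"ry":0,"rz":-0.184,"dx":4,"dy":-0.9,"dz":1.2,"jaw":1},{"rx":0,"ry":0,"rz":-0.184,"dx":4,"dy":-0.9,"dz":1.2,"jaw":1}]' && python3 go.py 0.526 0.069 0.21 80.8
python3 - <<'E'
from m import *
c=capture("scene");W=cloud(c)
hsv=cv2.cvtColor(c["img"],cv2.COLOR_RGB2HSV)
m=(hsv[...,0]>5)&(hsv[...,0]<20)&(hsv[...,1]>120)&(np.hypot(W[...,0]-.526,W[...,1]-.07)<.06)&(W[...,2]>.14)&(W[...,2]<.2)
P=W[m];v,u=np.nonzero(m);print(len(P),u.min(),u.max(),v.min(),v.max(),P.min(0),P.max(0))
for lo,hi in((.155,.19),(.158,.182),(.19,.22)):
    Q=P[(P[:,2]>lo)&(P[:,2]<hi)]
    if len(Q)>5:print(lo,len(Q),rect(Q),Q.mean(0))
cv2.imwrite("pics/h2.png",np.clip(cv2.resize(c["img"][110:230,250:390],(700,600),interpolation=cv2.INTER_CUBIC)[:,:,::-1]*1.6,0,255).astype(np.uint8))
E
```

```text
clock: 5.98
position: [0.5266, 0.0656, 0.211]
orientation: [-180.0, 0.1, 80.3]
ft_force: [-0.2, -0.1, -1.8]
gripper_width: 0.0148
finger_force: 60.1
at [0.5266 0.0656 0.211 ] [-1.7999e+02  6.0000e-02  8.0280e+01] | d cm [ 0.32 -0.12  0.1 ] rot [-0.     0.001 -0.009] q [-26.  31.  24. 109. -18.  44.  -2.] t 5.975
158 306 324 151 165 [0.51636207 0.03931281 0.15716   ] [0.54998472 0.08327843 0.19960031]
0.155 132 [537.5  59.4  40.6  22.9  54.3] [0.54102414 0.05985666 0.17700681]
0.158 75 [538.6  57.1  42.1  20.7  45.1] [0.54174497 0.05974707 0.17107962]
0.19 26 [535.4  59.2  45.5  16.2  70.2] [0.53322186 0.05425681 0.19487716]
```

View pics/h2.png

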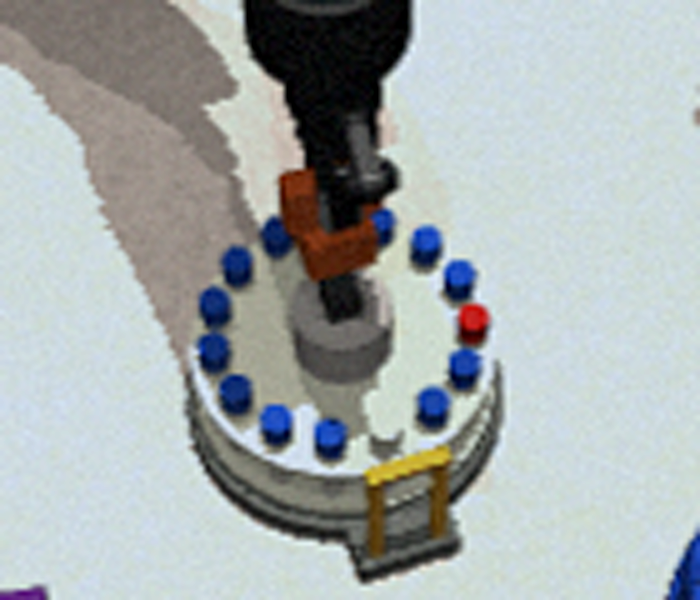

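The handle hangs above the spindle with its sides parallel to it; hub edge near crop (310,275), spindle at (340,300). I'll fit the hub faces in this camera's own frame to get the relative offset.

```bash
cat > f.py <<'E'
from m import *
from scipy.optimize import minimize
# silhouette fit: project hub box + bar, match orange mask (hub part) in scene camera; same for spindle
def fit():
    c=capture("scene");R=np.array(c["R"]);t=np.array(c["t"]);s=get_state()
    hsv=cv2.cvtColor(c["img"],cv2.COLOR_RGB2HSV)
    p=s["position"];yaw=np.radians(s["orientation"][2])
    W=cloud(c);n1=np.array([np.sin(yaw),-np.cos(yaw)]);n2=np.array([np.cos(yaw),np.sin(yaw)])
    zu=p[2]-.0512
    m=(hsv[...,0]>4)&(hsv[...,0]<22)&(hsv[...,1]>110)&(np.abs(W[...,2]-zu-.031)<.036)&(np.hypot(W[...,0]-p[0],W[...,1]-p[1])<.06)
    P=W[m];h=P[:,2]-zu;d=P[:,:2]-p[:2];a=d@n1;b=d@n2
    k=(h>4e-3)&(h<24e-3)
    f=k&(b>-.012)&(a>.012);g=k&(b<-.012)&(a<.012)
    print("front a: med",np.median(a[f]).round(4),f.sum(),"(nominal .018)  side b: med",(np.median(b[g]).round(4) if g.any() else None),g.sum(),"(nominal -.018)")
    k2=(h>34e-3); print("bar end b pct",np.percentile(b[k2],[2,10,25,50]).round(4),k2.sum(),"(nominal -.026), b range front",np.percentile(b[f],[2,98]).round(4))
    S=np.abs(W[...,2]-.119)<.005; S&=(np.hypot(W[...,0]-.527,W[...,1]-.07)<.02)
    d=W[S][:,:2]-p[:2]; print("spindle top a,b mean",(d@n1).mean().round(4),(d@n2).mean().round(4),S.sum(),"range a",np.percentile(d@n1,[3,97]).round(4),"b",np.percentile(d@n2,[3,97]).round(4),"n1",n1.round(3),"n2",n2.round(3))
    print("zmin",np.percentile(P[:,2],1).round(4),"zu",zu)
for i in range(3): fit()
E
python3 f.py
```

```text
front a: med 0.0176 49 (nominal .018)  side b: med -0.0177 9 (nominal -.018)
bar end b pct [-0.0261 -0.0251 -0.0223 -0.0167] 95 (nominal -.026), b range front [-0.0115  0.0149]
spindle top a,b mean 0.0008 0.0038 46 range a [-0.0086  0.0094] b [-0.005   0.0128] n1 [ 0.986 -0.169] n2 [0.169 0.986]
zmin 0.1606 zu 0.16000411204209594
front a: med 0.0174 49 (nominal .018)  side b: med -0.0178 6 (nominal -.018)
bar end b pct [-0.0263 -0.0252 -0.0224 -0.0172] 92 (nominal -.026), b range front [-0.0117  0.0147]
spindle top a,b mean 0.0006 0.0033 46 range a [-0.0089  0.0081] b [-0.0056  0.0121] n1 [ 0.986 -0.169] n2 [0.169 0.986]
zmin 0.1595 zu 0.16001310309999198
front a: med 0.0177 50 (nominal .018)  side b: med -0.018 9 (nominal -.018)
bar end b pct [-0.0262 -0.0254 -0.0221 -0.0176] 95 (nominal -.026), b range front [-0.0102  0.015 ]
spindle top a,b mean 0.0011 0.0026 47 range a [-0.0083  0.0092] b [-0.0059  0.0123] n1 [ 0.986 -0.168] n2 [0.168 0.986]
zmin 0.1591 zu 0.16001982829814348
```

```bash
python3 -m inch '[{"rx":0,"ry":0,"rz":-0.01,"dx":0.33,"dy":0.08,"dz":1,"jaw":1},{"rx":0,"ry":0,"rz":-0.01,"dx":0.33,"dy":0.08,"dz":2,"jaw":1},{"rx":0,"ry":0,"rz":-0.01,"dx":0.33,"dy":0.08,"dz":3,"jaw":1},{"rx":0,"ry":0,"rz":-0.01,"dx":0.33,"dy":0.08,"dz":3.5,"jaw":1},{"rx":0,"ry":0,"rz":-0.01,"dx":0.33,"dy":0.08,"dz":3.5,"jaw":1}]' && python3 go.py 0.528 0.0688 0.153 80.8; python3 f.py | head -3
```

```text
clock: 6.8
position: [0.5278, 0.0701, 0.1755]
orientation: [-179.9, 0.0, 81.0]
ft_force: [-0.2, -1.1, -1.9]
gripper_width: 0.0148
finger_force: 60.1
at [0.5278 0.0701 0.1755] [-1.7994e+02  2.0000e-02  8.0990e+01] | d cm [-0.12  0.04  2.25] rot [-0.001  0.     0.003] q [-25.  34.  22. 110. -20.  39.  -0.] t 6.8
front a: med 0.0177 48 (nominal .018)  side b: med -0.0176 6 (nominal -.018)
bar end b pct [-0.0261 -0.0255 -0.0222 -0.0168] 87 (nominal -.026), b range front [-0.0106  0.015 ]
spindle top a,b mean 0.003 -0.0108 2 range a [-0.0091  0.0152] b [-0.0171 -0.0044] n1 [ 0.988 -0.157] n2 [0.157 0.988]
```

```bash
python3 -m inch '[{"rx":0,"ry":0,"rz":0,"dx":-0.1,"dy":0.03,"dz":0.3,"jaw":1},{"rx":0,"ry":0,"rz":0,"dx":-0.1,"dy":0.03,"dz":0.6,"jaw":1},{"rx":0,"ry":0,"rz":0,"dx":-0.1,"dy":0.03,"dz":0.8,"jaw":1},{"rx":0,"ry":0,"rz":0,"dx":-0.1,"dy":0.03,"dz":1.0,"jaw":1}]' && python3 go.py 0.528 0.0688 0.153 80.8
```

```text
clock: 7.45
position: [0.5271, 0.0694, 0.1658]
orientation: [-179.8, -0.0, 81.0]
ft_force: [-4.3, -0.1, 4.9]
gripper_width: 0.0151
finger_force: 61.0
at [0.5271 0.0694 0.1658] [-179.85   -0.     81.01] | d cm [-0.04  0.1   1.28] rot [-0.003 -0.     0.004] q [-25.  35.  22. 111. -20.  38.   1.] t 7.45
```

```bash
python3 -m inch '[{"rx":0,"ry":0,"rz":0,"dx":0,"dy":-0.1,"dz":0,"jaw":1},{"rx":0,"ry":0,"rz":0,"dx":0,"dy":-0.1,"dz":0.3,"jaw":1},{"rx":0,"ry":0,"rz":0,"dx":0,"dy":-0.1,"dz":0.6,"jaw":1}]' && python3 go.py 0.527 0.0695 0.153 80.8
```

```text
clock: 7.82
position: [0.5267, 0.0694, 0.1597]
orientation: [-179.9, -0.0, 81.0]
ft_force: [-3.9, 1.0, 1.0]
gripper_width: 0.0152
finger_force: 60.4
at [0.5267 0.0694 0.1597] [-179.93   -0.     81.01] | d cm [0.01 0.03 0.67] rot [-0.001 -0.     0.004] q [-25.  35.  21. 111. -21.  37.   1.] t 7.825
```

```bash
python3 -m inch '[{"rx":0,"ry":0,"rz":0,"dx":0,"dy":-0.04,"dz":0.3,"jaw":1},{"rx":0,"ry":0,"rz":0,"dx":0,"dy":-0.04,"dz":0.55,"jaw":1},{"rx":0,"ry":0,"rz":0,"dx":0,"dy":-0.04,"dz":0.7,"jaw":1},{"rx":0,"ry":0,"rz":0,"dx":0,"dy":-0.04,"dz":0.75,"jaw":1}]' && python3 go.py 0.527 0.0695 0.153 80.8
```

```text
clock: 8.32
position: [0.5266, 0.0694, 0.1531]
orientation: [-180.0, -0.0, 81.0]
ft_force: [-6.7, 0.2, 12.7]
gripper_width: 0.0151
finger_force: 61.7
at [0.5266 0.0694 0.1531] [-1.7997e+02 -3.0000e-02  8.0990e+01] | d cm [0.02 0.03 0.01] rot [-0.001 -0.001  0.003] q [-24.  36.  21. 112. -21.  36.   1.] t 8.325
```

```bash
python3 -m inch '[{"rx":0,"ry":0,"rz":0,"dx":0,"dy":-0.06,"dz":0,"jaw":1},{"rx":0,"ry":0,"rz":0,"dx":0,"dy":-0.06,"dz":0,"jaw":1},{"rx":0,"ry":0,"rz":0,"dx":0,"dy":-0.06,"dz":0,"jaw":1}]' 110 && python3 go.py 0.527 0.0695 0.153 80.8
python3 - <<'E'
from m import *
c,W=meas("scene",H=None)
E
```

```text
clock: 8.7
position: [0.5265, 0.0694, 0.1532]
orientation: [180.0, -0.0, 81.0]
ft_force: [-4.8, 0.6, 7.5]
gripper_width: 0.0144
finger_force: 107.2
at [0.5265 0.0694 0.1532] [ 1.7996e+02 -3.0000e-02  8.1000e+01] | d cm [0.02 0.05 0.02] rot [ 0.001 -0.     0.003] q [-24.  36.  21. 112. -21.  36.   1.] t 8.7
scene spindle 6107 [533.3  67.6  87.2  89.1  78.7] [0.5415 0.0625 0.4479]
  shoulder 111 527.4 70.5 28.8 0.1012
  caps 11 [0.5276 0.0688] 0.0718 0.0003 ang mod24 [14.6 14.8 14.7 15.2 14.7 14.6 15.  14.3 14.5 14.1 14.6]
```

```bash
python3 -m inch '[{"rx":0,"ry":0,"rz":0.09,"dx":0,"dy":-0.05,"dz":0,"jaw":1},{"rx":0,"ry":0,"rz":0.18,"dx":0,"dy":-0.05,"dz":0,"jaw":1},{"rx":0,"ry":0,"rz":0.27,"dx":0,"dy":-0.05,"dz":0,"jaw":1},{"rx":0,"ry":0,"rz":0.36,"dx":0,"dy":-0.05,"dz":0,"jaw":1},{"rx":0,"ry":0,"rz":0.45,"dx":0,"dy":-0.05,"dz":0,"jaw":1}]' && python3 go.py 0.5265 0.0694 0.153 4.8
python3 - <<'E'
from m import *
c,W=meas("scene",H=None)
E
```

```text
clock: 9.38
position: [0.5264, 0.0696, 0.1532]
orientation: [179.9, -0.1, 55.1]
ft_force: [-4.2, 0.1, 6.0]
gripper_width: 0.0139
finger_force: 107.3
at [0.5264 0.0696 0.1532] [ 1.7994e+02 -7.0000e-02  5.5080e+01] | d cm [-0.01  0.02  0.02] rot [ 0.    -0.002  0.878] q [-29.  37.  29. 112. -28.  38. -18.] t 9.375
scene spindle 5982 [532.4  68.3  88.3  89.7  72.6] [0.5413 0.0632 0.448 ]
  shoulder 121 527.5 69.3 27.8 0.1007
  caps 12 [0.527  0.0689] 0.0716 0.0004 ang mod24 [15.8 19.1 18.  18.8 18.2 18.9 18.5 18.9 18.5 18.5 18.3 18.9]
```

```bash
python3 -m inch '[{"rx":0,"ry":0,"rz":0.09,"dx":0,"dy":0,"dz":0,"jaw":1},{"rx":0,"ry":0,"rz":0.18,"dx":0,"dy":0,"dz":0,"jaw":1},{"rx":0,"ry":0,"rz":0.27,"dx":0,"dy":0,"dz":0,"jaw":1},{"rx":0,"ry":0,"rz":0.36,"dx":0,"dy":0,"dz":0,"jaw":1},{"rx":0,"ry":0,"rz":0.45,"dx":0,"dy":0,"dz":0,"jaw":1}]' && python3 go.py 0.5265 0.0694 0.153 3.3
python3 - <<'E'
from m import *
c,W=meas("scene",H=None)
E
```

```text
clock: 10.05
position: [0.5268, 0.0692, 0.1532]
orientation: [179.9, -0.1, 29.3]
ft_force: [-3.8, -0.1, 4.6]
gripper_width: 0.0141
finger_force: 107.6
at [0.5268 0.0692 0.1532] [ 1.7991e+02 -1.0000e-01  2.9310e+01] | d cm [-0.01 -0.03  0.02] rot [ 0.001 -0.002  0.454] q [-33.  39.  36. 112. -35.  40. -37.] t 10.05
scene spindle 6006 [531.   68.5  89.   86.4  66.4] [0.5412 0.0634 0.4406]
  shoulder 117 528.9 69.3 28.3 0.1016
  caps 10 [0.5272 0.0688] 0.0718 0.0004 ang mod24 [17.2 16.8 16.5 17.2 16.5 17.1 16.6 17.3 16.9 16.8]
```

```bash
python3 -m inch '[{"rx":0,"ry":0,"rz":0.11,"dx":0,"dy":0,"dz":0,"jaw":1},{"rx":0,"ry":0,"rz":0.22,"dx":0,"dy":0,"dz":0,"jaw":1},{"rx":0,"ry":0,"rz":0.33,"dx":0,"dy":0,"dz":0,"jaw":1},{"rx":0,"ry":0,"rz":0.41,"dx":0,"dy":0,"dz":0,"jaw":1},{"rx":0,"ry":0,"rz":0.45,"dx":0,"dy":0,"dz":0,"jaw":1}]' && python3 -m inch '[{"rx":0,"ry":0,"rz":0,"dx":0,"dy":0,"dz":0,"jaw":1},{"rx":0,"ry":0,"rz":0,"dx":0,"dy":0,"dz":0,"jaw":1},{"rx":0,"ry":0,"rz":0,"dx":0,"dy":0,"dz":0,"jaw":1}]' && python3 go.py 0.5265 0.0694 0.153 3.3
python3 - <<'E'
from m import *
c,W=meas("scene",H=None)
cv2.imwrite("pics/end.png",np.clip(cv2.resize(c["img"][110:230,250:390],(700,600),interpolation=cv2.INTER_CUBIC)[:,:,::-1]*1.6,0,255).astype(np.uint8))
E
```

```text
clock: 10.72
position: [0.5269, 0.0686, 0.1532]
orientation: [179.9, -0.1, 3.6]
ft_force: [-3.6, -1.3, 4.4]
gripper_width: 0.0144
finger_force: 108.2
clock: 11.1
position: [0.5269, 0.0687, 0.1532]
orientation: [179.9, -0.1, 3.7]
ft_force: [-2.8, 0.1, 5.2]
gripper_width: 0.0145
finger_force: 108.4
at [0.5269 0.0687 0.1532] [ 1.7991e+02 -1.4000e-01  3.7000e+00] | d cm [-0.03 -0.08  0.02] rot [ 0.002 -0.002  0.007] q [-37.  41.  43. 112. -41.  43. -56.] t 11.1
scene spindle 6162 [528.3  70.6  88.6  84.3  58.8] [0.5401 0.0635 0.4311]
  shoulder 114 527.3 69.3 27.5 0.102
  caps 10 [0.5272 0.0688] 0.0718 0.0003 ang mod24 [15.2 15.3 16.3 15.5 15.2 15.6 14.8 15.5 15.8 14.7]
```

View pics/end.png

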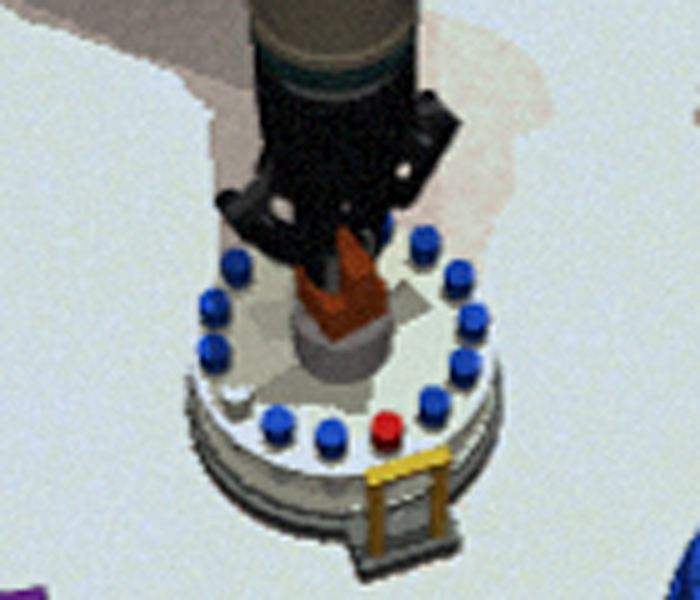

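The red cap stands at the yellow gate (crop 387,430), about 0.5° short of the third stop. The handle is seated on the shoulder and gripped at 108 N. I'm handing it in.

```bash
python3 -c "
from station import *
print(job_done())"
```

```text
the job is handed in; nothing more can be done
None
```

I handed the job in with the orange handle fully home on the spindle, the red-capped tube at the yellow gate about 0.5° short of the third stop, and the gripper still holding the handle at about 108 N; no verdict was returned.

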